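Take a reading in the saucepan with the right-angle probe and hang it in its rest

TASK

Lift the right-angle temperature probe off the steel utensil pan, lower the tip of its stem at least halfway down into the long-handled copper saucepan and keep it there for about a second, without touching the saucepan. Then turn the probe to suit the two-notched rest and lower it gently until it lies fully down in both notches, handle in the wide one and thin rod in the narrow one, and let go. Do not dip it into the pot with the two loop handles, and leave the pots, the pepper mill and the cup where they stand.

Things in the scene. Friction and masses are not known exactly. Their poses are not given: they have to be found in the camera images.
- probe: Right-angle temperature probe, 130 g, lying level across the pan. Black handle 120 mm long, 20 wide (y), 22 high, then an 8 mm thick steel rod, bent straight down as the stem. Origin: handle's underside near the centre of mass, the place to grip; x along the bar towards the stem, z up. Handle x -100 to 20 mm, z 0 to 22. Rod x 20 to 95, underside also at z = 0. Keep its z up.
- probe_tip (a point): lower tip of the probe's 8 mm thick stem, at (95, 0, -106) mm in the probe's frame; the stem runs straight down to it from the rod's end. At the start it hangs outside the pan
- probe_handle (a point): point on the underside of the handle, at (-70, 0, 0) mm in the probe's frame; belongs in the wide notch
- probe_rod (a point): point on the underside of the thin rod, at (70, 0, 0) mm in the probe's frame; belongs in the narrow notch
- pan: Open rectangular steel utensil pan, fixed: 162 mm along its x, 176 mm along its y, 150 mm high, walls 4 mm, empty. Origin: centre of its underside on the worktop, z up. The probe lies across its rim, along its x, at the middle.
- rest: Metal probe rest, fixed: base 164 x 90 x 8 mm, two upright posts at x = -70 and x = +70 mm, 8 mm thick (x), the first 84 mm wide (y), the second 48 mm, each with a flat-bottomed notch open upwards, the floor 135 mm above the worktop. Origin: centre of the base's underside, z up. The seated probe has its axes along the rest's and its origin 135 mm above the rest's.
- rest_wide (a point): middle of the wide notch's floor (for the 20 mm handle), at (-70, 0, 135) mm in the rest's frame. Notch 28 mm wide, straight sides 12 mm high, flared above to 22 mm over the floor
- rest_narrow (a point): middle of the narrow notch's floor (for the 8 mm rod), at (70, 0, 135) mm in the rest's frame. Notch 14 mm wide, straight sides 12 mm high, flared above to 22 mm over the floor; the stem hangs outside this post
- saucepan: The pot to dip into: round open copper pot, loose, 0.7 kg, 100 mm wide outside, 94 mm inside, 80 mm high, inner floor 5 mm up, with one long straight steel handle pointing along its x, reaching 166 mm from its centre and up to 78 mm high. Origin: centre of its underside, z up.
- saucepan_rim (a point): centre of the saucepan's mouth, level with its rim, 80 mm above its origin
- casserole: Bystander: copper pot of the same round shape and size, but with two small steel loop handles at its +x and -x sides reaching 76 mm from its centre. Origin: centre of its underside.
- casserole_rim (a point): centre of the loop-handled pot's mouth, 80 mm above its origin
- mill: Bystander: dark wooden pepper mill, 52 mm wide, 95 mm high, standing. Origin: centre of its underside.
- cup: Bystander: open steel cup, 76 mm wide, 75 mm high. Origin: centre of its underside.
There are look-alikes about, which are no part of the job. Several things have the shape of the probe; the one meant has the colours described above.

How it is judged:
By the outcome, as a careful person would: the job done as asked, in the order asked, and still so for the second after the job is handed in, with the robot touching nothing.
It also fails if it takes over 56 s, if anything falls off the work surface, if the arm or the gripper's body presses on something with over 40 N, if the wrist force passes 120 N, or if a joint passes its speed limit or range.

ROBOT

A 6-joint arm with a two-finger parallel gripper is mounted at the origin on the work surface. World frame = base frame: x ahead of the robot, y to its left, z up, the work surface at z = 0. Lengths are in m, angles in rad, forces in N, time in s.
With the tool pointing down it reaches from about 0.275 to 0.825 m from the base axis. Payload 5.2 kg.
Tool frame: the origin (TCP) lies between the finger pads; the fingertips stand 11 mm ahead of it and the grasp point (between the pads) lies 8 mm behind it; z points along the fingers, y is the line along which they close (so a half turn about z gives the same grasp; the last joint's range is limited). The gripper opens to 93 mm and grips with 3 to 60 N. Pads are 15 mm wide; open, the fingers measure 128 mm over their backs; the gripper's body (75 mm by 188 mm) begins 65 mm behind the grasp point.
Start: joints at [-1.352, 0.259, 1.535, -0, 1.348, -0.203], TCP at [0.225, -0.502, 0.203] pointing down, gripper open.
Joint ranges: [-3.14, 3.14], [-0.91, 2.08], [0.19, 2.58], [-1.22, 4.36], [0.22, 2.71], [-3.12, 3.12]. Speed limits (rad/s): [2.57, 2.57, 3.14, 3.14, 3.14, 3.14].

INTERFACE

Orientations are given as a unit quaternion [x, y, z, w].
In Python, from workcell import bot, vision, job gives the robot as it stands. The module is installed in compiled form; this text tells all that it offers.
- The arm moves only by the tool play_rows, never from a script. Its argument "motion" is a list of rows, each a list of 7 numbers: the shift along the tool's x, y, z in cm, then the turn, a rotation vector about the tool's x, y, z in rad, then the gripper command: -1 is shut, 1 is fully open, values between are in proportion. A call has 1 to 20 rows; each row shifts and turns the commanded pose from where the row before left it, along the tool's axes as they then stand; what a row does not reach is not made up. A row lasts 1/8 s, in which the tool goes at most 62.5 mm and 10.7 degrees, less where a joint would pass 70% of its speed; a pose out of reach is approached as far as the arm can. A call with a gripper value outside its range is refused whole. The fingers move at their own pace and stop on an object; "newtons" is the grip in N (left out, the last holds). Time passes only in rows, so rows that do not move let the fingers close. It gives the time, the measured TCP pose, the force, the opening and the grip force at its end, in the units of the state.
- bot.read_state(): the state, without advancing time (a new reading comes with each control period).
- vision.grab_frame(name): name is "scene" or "top"; returns a dict with "frame" (480x640x3 uint8, red, green, blue), "z_map" (480x640 float32, m along the optical axis (not along the pixel's ray), 0 where there is no reading), "fx", "fy", "cx", "cy" (pixels), "k1" (the pictures are not rectified: a ray, as slopes to the right and down, at radius r is drawn at 1 + k1 r^2 times it, then the intrinsics apply), "extrinsics" (4x4, takes a point from world to camera coordinates). Camera axes: x right, y down, z forward; pixel columns grow to the right and rows downward; lengths in m; the calibration is good to about 2 mm. A picture is of the moment at which its call begins.
- job.close_job(): hands the job in; it is judged then, once.
The state is a dict: "time_s": time; "q": joint angles; "qd": joint speeds; "joint_torque": joint torques, N m; "tool_pos": TCP position; "tcp_rot": TCP orientation; "contact_force": force on the tool from outside, world axes, zero at the start; "ft_torque": the same for the moment, N m; "width": opening from 0.0 (shut) to 1.0 (fully open); "gripper_force": force on a finger pad.
Only numpy, scipy, OpenCV 4.12 (cv2) and the standard library are available. Lean on these libraries where they do the work, as an engineer would, in place of code of your own. Each camera call takes 0.05 s, during which the arm holds its last target. There are 200 camera calls.

## Working session

There is one attempt and no reset: what is moved stays moved. The work goes in short steps, Python scripts to look and compute and a tool call to move; the robot and the scene stay as the last step left them, time stands still between calls to the robot, and variables do not carry over. Pictures are saved under pics/ and viewed, at most 10 in all, crops included, and the job is handed in when it is done.

Besides the shell and the picture viewer there is one more tool, called as name(argument=value, ...) on one line, values as JSON. play_rows: Moves the arm, as the interface text tells. Its arguments: {"type":"object","properties":{"motion":{"type":"array","items":{"type":"array","items":{"type":"number"}}},"newtons":{"type":"number"}},"required":["motion"]}

```bash
mkdir -p pics
cat > h.py <<'E'
import numpy as np, cv2
from workcell import bot, vision, job
def grab(n):
    f=vision.grab_frame(n); np.save(f'{n}.npy',f,allow_pickle=True); return f
def load(n): return np.load(f'{n}.npy',allow_pickle=True).item()
def world(f,mask=None):
    v,u=np.mgrid[0:480,0:640].astype(float)
    K=np.array([[f['fx'],0,f['cx']],[0,f['fy'],f['cy']],[0,0,1]])
    p=cv2.undistortPoints(np.stack([u.ravel(),v.ravel()],1)[:,None],K,np.array([f['k1'],0,0,0,0.]))[:,0]
    z=f['z_map'].ravel(); P=np.c_[p*z[:,None],z]
    E=f['extrinsics']; W=(P-E[:3,3])@E[:3,:3]
    W[z==0]=np.nan
    return W.reshape(480,640,3)
E
python3 - <<'E'
from h import *
for n in('top','scene'):
    f=grab(n); cv2.imwrite(f'pics/{n}0.png',f['frame'][:,:,::-1]); print(n,f['k1'],f['fx'],f['extrinsics'].round(3).tolist())
E
```

```text
top -0.12261783250105149 604.7102150882589 [[-0.004, -1.0, -0.003, -0.078], [-0.997, 0.005, -0.082, 0.456], [0.082, 0.002, -0.997, 1.855], [0.0, 0.0, 0.0, 1.0]]
scene -0.0891447210227142 544.0746240252963 [[-0.698, 0.716, 0.02, 0.389], [0.377, 0.391, -0.84, -0.032], [-0.609, -0.578, -0.543, 1.526], [0.0, 0.0, 0.0, 1.0]]
```

View pics/top0.png

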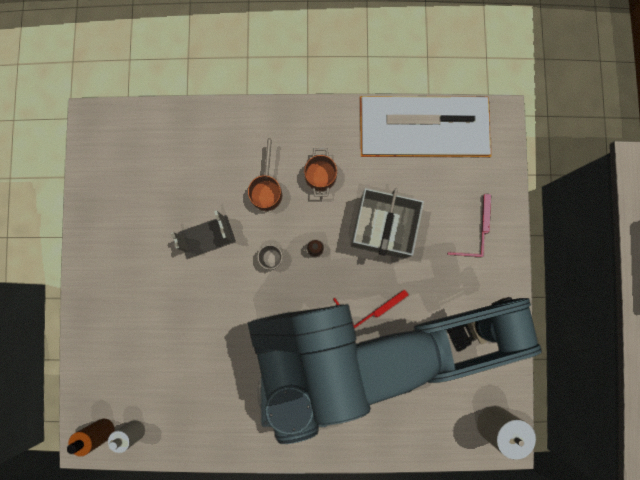

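View pics/scene0.png

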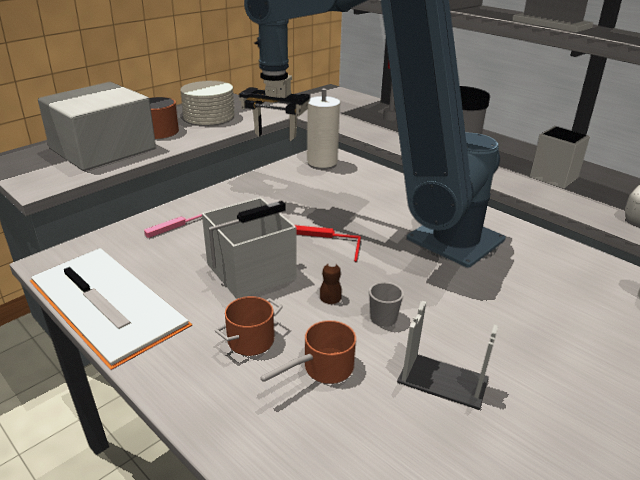

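The top view shows three probe-shaped things: pink at (475,225), red at (380,310), and a black handle with a steel rod lying across the pan at (388,220). The last one fits the description. The saucepan with one long handle is at (265,192), the loop-handled casserole at (320,172), the rest at (205,238), the mill at (315,247) and the cup at (270,257).

Run:
```python
from h import *
f=load('top'); W=world(f)
im=f['frame'][:,:,::-1]
a=cv2.resize(im[175:270,335:435],(400,380),interpolation=cv2.INTER_CUBIC)
b=cv2.resize(im[200:270,160:245],(400,329),interpolation=cv2.INTER_CUBIC)
b=cv2.copyMakeBorder(b,0,51,0,0,cv2.BORDER_CONSTANT)
cv2.imwrite('pics/c1.png',np.hstack([a,b]))
s=load('scene'); Ws=world(s)
cv2.imwrite('pics/c2.png',cv2.resize(s['frame'][190:300,190:310,::-1],(600,550),interpolation=cv2.INTER_CUBIC))
def st(name,roi,zlo,zhi):
    P=[]
    for A,n in((W,'top'),(Ws,'scene')):
        if n not in roi: continue
        x0,x1,y0,y1=roi[n]; Q=A[y0:y1,x0:x1].reshape(-1,3); Q=Q[(Q[:,2]>zlo)&(Q[:,2]<zhi)]
        if len(Q)<5: print(name,n,'few');continue
        (c,sz,an)=cv2.minAreaRect((Q[:,:2]*1000).astype(np.float32)); cc,r=cv2.minEnclosingCircle((Q[:,:2]*1000).astype(np.float32))
        print(name,n,len(Q),'rect',np.round(c,1),np.round(sz,1),round(an,1),'circ',np.round(cc,1),round(r,1),'z',np.percentile(Q[:,2],[5,50,95]).round(3))
st('probe',dict(top=(350,430,180,265),scene=(200,300,190,290)),.154,.19)
st('pan rim',dict(top=(340,430,180,265),scene=(190,305,190,300)),.135,.153)
st('rest',dict(top=(160,245,205,262),scene=(390,510,300,410)),.1,.2)
st('restbase',dict(scene=(390,510,300,410)),.004,.02)
st('sauce',dict(top=(245,290,172,215)),.07,.095)
st('sauce_scene',dict(scene=(300,358,315,385)),.072,.095)
st('cass',dict(top=(300,340,152,192),scene=(222,280,295,360)),.072,.095)
st('mill',dict(top=(303,328,235,262)),.02,.12)
st('cup',dict(top=(255,285,242,272)),.065,.09)
print(bot.read_state()['tcp_rot'],bot.read_state()['tool_pos'])
```

```text
probe top 394 rect [ 511.7 -278.9] [172.9 196.2] 76.5 circ [ 510.5 -277. ] 110.9 z [0.155 0.168 0.177]
probe scene 564 rect [ 514.4 -276.3] [ 24.5 197.5] 76.1 circ [ 515.1 -273.3] 98.8 z [0.155 0.166 0.173]
pan rim top 375 rect [ 522.4 -283.4] [177.6 183.5] 77.4 circ [ 513.2 -279.8] 118.9 z [0.137 0.147 0.152]
pan rim scene 1184 rect [ 516.8 -277.1] [185.2 196. ] 76.7 circ [ 514.  -275.9] 120.0 z [0.136 0.144 0.152]
rest top 236 rect [484.4 275.5] [ 84.  148.9] 19.4 circ [485.7 271.9] 81.3 z [0.105 0.136 0.156]
rest scene 524 rect [486.6 277.2] [ 87.4 148. ] 19.3 circ [488.1 274. ] 80.9 z [0.104 0.136 0.156]
restbase scene 2756 rect [389.6 237.1] [345.9 265.9] 38.2 circ [384.9 240.6] 204.5 z [0.005 0.008 0.011]
sauce top 124 rect [614.9  87.3] [99.5 97. ] 44.2 circ [620.6  84.8] 55.5 z [0.071 0.078 0.085]
sauce_scene scene 482 rect [615.   90.2] [101.4  99.4] 48.3 circ [616.   89.6] 52.1 z [0.073 0.078 0.082]
cass top 113 rect [676.8 -84.6] [98.7 97.1] 38.9 circ [677.4 -83.2] 50.7 z [0.073 0.078 0.085]
cass scene 433 rect [677.  -81.6] [102.3  98.8] 50.8 circ [678.7 -82.3] 52.5 z [0.072 0.078 0.082]
mill top 193 rect [443.8 -66.3] [49.5 44.9] 88.8 circ [445.8 -66.5] 25.5 z [0.024 0.081 0.095]
cup top 111 rect [417.7  70.1] [72.9 72.3] 44.5 circ [417.6  70. ] 37.6 z [0.067 0.072 0.08 ]
[ 9.77835843e-01  2.09371490e-01 -1.13911115e-06 -8.02172873e-04] [ 0.22509573 -0.50126802  0.2026203 ]
```

View pics/c1.png

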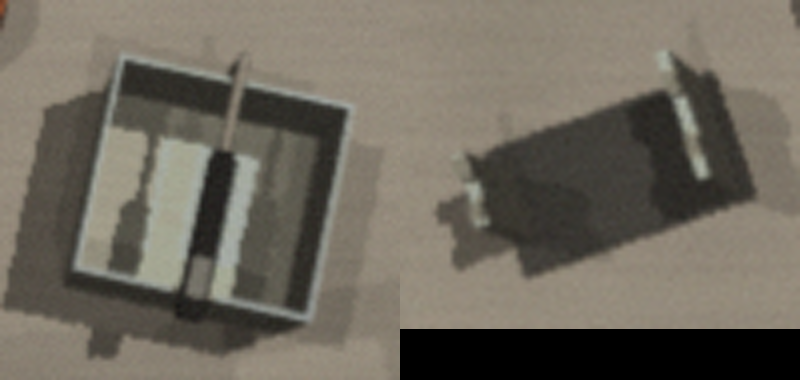

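View pics/c2.png

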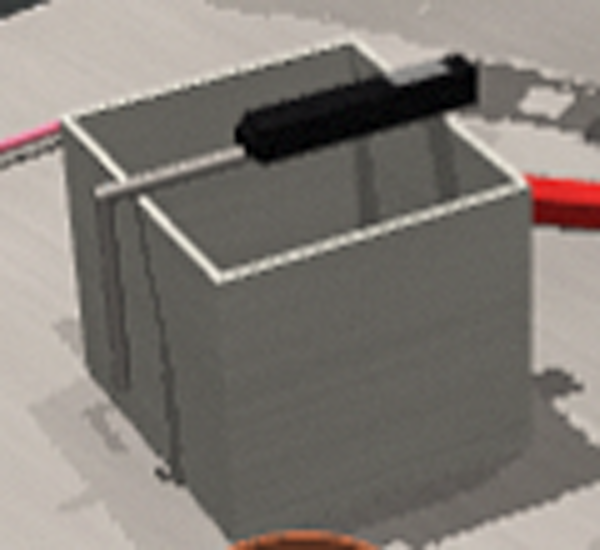

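The crops confirm it: black handle with a steel rod, and the stem hanging outside the pan's far wall at about (395,190) in the top image. On the rest, the wide post is on the right (231,225) and the narrow one on the left (176,243). I'll refine the poses and work out the first move.

Run:
```python
from h import *
f=load('top'); s=load('scene')
for n,f,rp,rr in(('top',f,(360,420,180,262),(160,245,205,262)),('scene',s,(205,295,190,240),(390,510,300,410))):
    W=world(f)
    x0,x1,y0,y1=rp; Q=W[y0:y1,x0:x1].reshape(-1,3); Q=Q[(Q[:,2]>.1535)&(Q[:,2]<.19)][:,:2]*1000
    c0=np.array([514.5,-276.5]);d=np.deg2rad(-13.9)
    R=np.array([[np.cos(d),np.sin(d)],[-np.sin(d),np.cos(d)]]); L=(Q-c0)@R.T
    L=L[(abs(L[:,1])<16)&(abs(L[:,0])<108)]
    xs=[];ys=[]
    for a in range(-100,100,20):
        m=L[(L[:,0]>=a)&(L[:,0]<a+20),1]
        if len(m)>3: xs.append(a+10);ys.append((np.percentile(m,3)+np.percentile(m,97))/2)
    p=np.polyfit(xs,ys,1);print(n,'probe x-ext',np.percentile(L[:,0],[.5,99.5]).round(1),'slope deg',np.rad2deg(p[0]).round(2),'off',p[1].round(1),np.round(ys,1))
    x0,x1,y0,y1=rr; Q=W[y0:y1,x0:x1].reshape(-1,3); Q=Q[(Q[:,2]>.1)&(Q[:,2]<.17)]*1000
    c0=np.array([486,276.5]);d=np.deg2rad(109.4)
    R=np.array([[np.cos(d),np.sin(d)],[-np.sin(d),np.cos(d)]]); L=(Q[:,:2]-c0)@R.T
    for sg in(-1,1):
        m=abs(L[:,0]-sg*70)<12; y=L[m,1];z=Q[m,2]
        lo=y[z>150]
        print(' post',sg,m.sum(),'x',np.median(L[m,0]).round(1),'y-ext',np.percentile(y,[1,99]).round(1),
          'y by z>150',np.sort(lo).round(0)[::max(1,len(lo)//12)],'notch floor y',np.percentile(y[(abs(y)<12)&(z<140)&(z>130)],[5,50,95]).round(1) if ((abs(y)<12)&(z<140)&(z>130)).sum()>2 else None)
```

```text
top probe x-ext [-100.    95.6] slope deg 0.74 off -4.6 [-5.8 -5.  -5.5 -5.5 -4.3 -4.9 -4.5 -3.7 -3.4 -3.6]
 post -1 132 x -71.8 y-ext [-39.5  43.5] y by z>150 [-40. -32. -24. -22. -20. -16.  18.  21.  24.  26.  28.  39.] notch floor y [-10.9  -0.8   9.3]
 post 1 104 x 66.2 y-ext [-22.8  25.7] y by z>150 [-18. -17. -15. -15. -15. -12. -10.  -8.  -7.  11.  14.  16.  17.  18.
  19.  20.  20.  21.] notch floor y [-11.1  -0.3   6.2]
scene probe x-ext [-97.   95.4] slope deg 0.17 off 1.0 [-0.6  2.1  1.5  1.2  0.2  0.5  0.7  1.2  2.1  0.8]
 post -1 367 x -66.3 y-ext [-43.5  42.2] y by z>150 [-27. -26. -24. -19.  17.  18.  20.  21.  23.  24.  24.  25.  26.  29.] notch floor y [-9.4  4.4  9.8]
 post 1 157 x 71.2 y-ext [-26.6  18.7] y by z>150 [-20. -18. -17.   9.  10.  12.  12.  13.  14.  14.  15.  16.  16.  17.
  18.  19.] notch floor y [ 6.3  7.6 10. ]
```

play_rows(motion=[[0,0,-2.4,0,0,0,1],[0,0,-2.4,0,0,0,1],[2.95,-0.7,0,0,0,0,1],[2.95,-0.7,0,0,0,0,1],[2.95,-0.7,0,0,0,0,1],[2.95,-0.7,0,0,0,0,1],[2.95,-0.7,0,0,0,0,1],[2.95,-0.7,0,0,0,0,1],[2.95,-0.7,0,0,0,0,1],[2.95,-0.7,0,0,0,0,1],[2.95,-0.7,0,0,0,0,1],[2.95,-0.7,0,0,0,0,1],[2.95,-0.7,0,0,0,0,1],[2.95,-0.7,0,0,0,0,1],[0,0,0,0,0,0.131,1],[0,0,0,0,0,0.131,1],[0,0,0,0,0,0.131,1],[0,0,0,0,0,0.131,1],[0,0,0,0,0,0.131,1],[0,0,0,0,0,0,1]], newtons=25)

```text
time_s: 2.6
tool_pos: [0.5136, -0.2801, 0.2509]
tcp_rot: [0.993, -0.116, -0.0, -0.0]
contact_force: [0.7, 0.3, 0.2]
width: 1.002
gripper_force: 0.0
```

```bash
cat >> h.py <<'E'
def state():
    from scipy.spatial.transform import Rotation as R
    s=bot.read_state(); M=R.from_quat(s['tcp_rot']).as_matrix()
    print('t',round(s['time_s'],2),'pos',np.round(np.array(s['tool_pos'])*1000,1),'yaw',np.rad2deg(np.arctan2(M[1,0],M[0,0])).round(2),'zax',M[:,2].round(3),'q6',round(s['q'][5],2),'F',np.round(s['contact_force'],1),'w',round(s['width'],3),'gf',round(s['gripper_force'],1))
    return np.array(s['tool_pos'])*1000,M
def go(target,p,M): # mm -> tool-axis shift in cm
    print('tool shift cm',(M.T@(np.array(target)-p)/10).round(2))
E
python3 - <<'E'
from h import *
p,M=state(); go([514.5,-278,153],p,M)
f=grab('scene'); a=cv2.resize(f['frame'][120:300,170:330,::-1],(533,600),interpolation=cv2.INTER_CUBIC); cv2.imwrite('pics/g1.png',a)
E
```

```text
t 2.6 pos [ 513.6 -280.1  250.9] yaw -13.29 zax [-0.001  0.001 -1.   ] q6 1.11 F [0.7 0.3 0.2] w 1.002 gf 0.0
tool shift cm [ 0.05 -0.22  9.79]
```

View pics/g1.png

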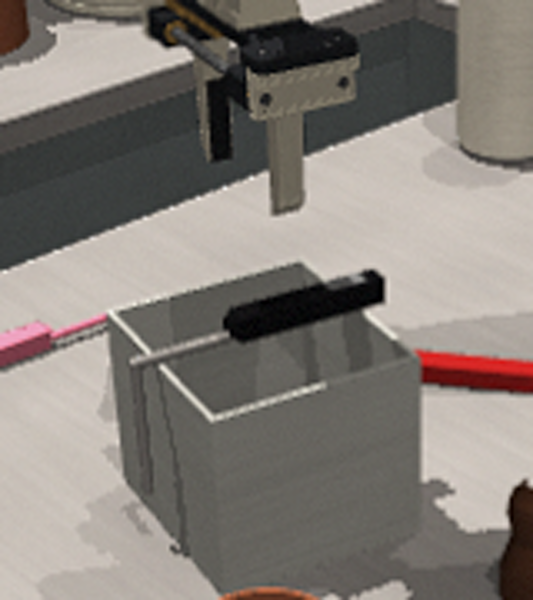

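The scene view shows the open gripper above the handle and in line with it; the handle is at (305,305) in the crop. Next I descend and grip.

play_rows(motion=[[0,-0.2,2,0,0,0,1],[0,0,2,0,0,0,1],[0,0,2,0,0,0,1],[0,0,1.5,0,0,0,1],[0,0,1.3,0,0,0,1],[0,0,1,0,0,0,1],[0,0,0,0,0,0,1],[0,0,0,0,0,0,-0.3],[0,0,0,0,0,0,-0.5],[0,0,0,0,0,0,-0.6],[0,0,0,0,0,0,-1],[0,0,0,0,0,0,-1],[0,0,0,0,0,0,-1]], newtons=25)

```text
time_s: 4.28
tool_pos: [0.5142, -0.2783, 0.1533]
tcp_rot: [0.993, -0.116, -0.0, -0.0]
contact_force: [0.6, 0.0, -0.0]
width: 0.402
gripper_force: 0.0
```

Run:
```python
from h import *
p,M=state()
```

```text
t 4.28 pos [ 514.2 -278.3  153.3] yaw -13.36 zax [-0.  0. -1.] q6 1.12 F [ 0.6  0.  -0. ] w 0.402 gf 0.0
```

Not closed yet, so I keep closing.

play_rows(motion=[[0,0,0,0,0,0,-1],[0,0,0,0,0,0,-1],[0,0,0,0,0,0,-1],[0,0,0,0,0,0,-1],[0,0,0,0,0,0,-1],[0,0,0,0,0,0,-1]], newtons=25)

```text
time_s: 5.03
tool_pos: [0.5143, -0.2784, 0.1534]
tcp_rot: [0.993, -0.116, 0.0, 0.0]
contact_force: [0.3, -0.7, 0.6]
width: 0.205
gripper_force: 25.0
```

Gripped on about 20 mm. Lifting straight up.

play_rows(motion=[[0,0,-0.5,0,0,0,-1],[0,0,-1,0,0,0,-1],[0,0,-1.5,0,0,0,-1],[0,0,-2,0,0,0,-1],[0,0,-2,0,0,0,-1],[0,0,-2,0,0,0,-1],[0,0,-2,0,0,0,-1],[0,0,-1.5,0,0,0,-1],[0,0,-0.5,0,0,0,-1],[0,0,0,0,0,0,-1],[0,0,0,0,0,0,-1]])

```text
time_s: 6.4
tool_pos: [0.5139, -0.278, 0.2825]
tcp_rot: [0.993, -0.116, -0.001, -0.0]
contact_force: [0.0, 1.0, -1.7]
width: 0.206
gripper_force: 24.9
```

Run:
```python
from h import *
p,M=state()
r=[]
for n,roi in(('scene',(150,330,80,290)),('top',(340,440,150,280))):
    f=grab(n); W=world(f)*1000; x0,x1,y0,y1=roi; Q=W[y0:y1,x0:x1].reshape(-1,3)
    L=(Q-p)@M  # tool axes
    L=L[(abs(L[:,1])<20)&(L[:,0]>-120)&(L[:,0]<115)]
    bar=L[(L[:,0]>30)&(L[:,2]>-15)&(L[:,2]<20)]; han=L[(L[:,0]<-25)&(L[:,2]>-35)&(L[:,2]<15)]
    stem=L[(L[:,0]>80)&(L[:,2]>20)&(L[:,2]<125)]
    for k,a in(('rod',bar),('han',han),('stem',stem)):
        if len(a)>4: print(n,k,len(a),np.percentile(a,[2,50,98],axis=0).round(1).tolist())
    if n=='scene': cv2.imwrite('pics/g2.png',cv2.resize(f['frame'][60:300,150:350,::-1],(500,600),interpolation=cv2.INTER_CUBIC))
d=np.deg2rad(60); t=np.array([616,88.5]); print('dip origin',t-95*np.array([np.cos(d),np.sin(d)]))
```

```text
t 6.4 pos [ 513.9 -278.   282.5] yaw -13.36 zax [-0.001  0.001 -1.   ] q6 1.12 F [ 0.   1.  -1.7] w 0.206 gf 24.9
scene rod 143 [[32.1, -6.7, -5.7], [74.6, -3.1, -1.1], [99.6, 2.8, 19.4]]
scene han 351 [[-98.6, -14.3, -20.8], [-61.1, -9.5, -13.8], [-26.3, 4.8, 1.5]]
scene stem 119 [[91.1, -4.0, 22.8], [96.5, 1.1, 63.1], [100.0, 8.6, 104.9]]
top han 220 [[-99.4, -8.2, -25.4], [-63.5, 1.3, -17.4], [-27.3, 11.0, -9.0]]
dip origin [568.5          6.22758664]
```

View pics/g2.png

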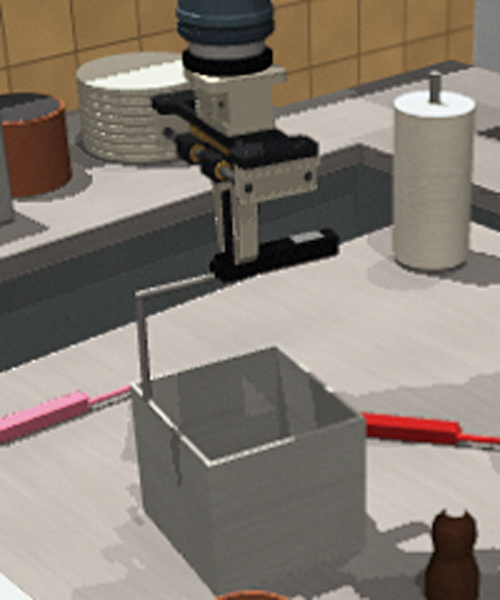

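The view shows the probe held level and clear of the pan, with the stem vertical at (143,350) in the crop. Moving over to the saucepan.

play_rows(motion=[[-0.05,-1,0,0,0,0,-1],[-0.1,-2,0,0,0,0,-1],[-0.1,-2.2,0,0,0,0,-1],[-0.1,-2.3,0,0,0,0,-1],[-0.1,-2.3,0,0,0,0,-1],[-0.1,-2.3,0,0,0,0,-1],[-0.1,-2.3,0,0,0,0,-1],[-0.1,-2.3,0,0,0,0,-1],[-0.1,-2.3,0,0,0,0,-1],[-0.1,-2.3,0,0,0,0,-1],[-0.1,-2.3,0,0,0,0,-1],[-0.1,-2.2,0,0,0,0,-1],[-0.1,-2,0,0,0,0,-1],[-0.1,-1,0,0,0,0,-1],[0,-0.4,0,0,0,0,-1]])

```text
time_s: 8.38
tool_pos: [0.5685, 0.0097, 0.2834]
tcp_rot: [0.993, -0.116, 0.0, 0.0]
contact_force: [0.6, -0.2, -1.4]
width: 0.21
gripper_force: 24.9
```

play_rows(motion=[[0,0,0,0,0,-0.081,-1],[0,0,0,0,0,-0.12,-1],[0,0,0,0,0,-0.12,-1],[0,0,0,0,0,-0.12,-1],[0,0,0,0,0,-0.12,-1],[0,0,0,0,0,-0.12,-1],[0,0,0,0,0,-0.12,-1],[0,0,0,0,0,-0.12,-1],[0,0,0,0,0,-0.12,-1],[0,0,0,0,0,-0.12,-1],[0,0,0,0,0,-0.08,-1],[0,0,0,0,0,-0.04,-1],[0,0,0,0,0,0,-1]])

```text
time_s: 10.0
tool_pos: [0.5686, 0.0083, 0.2833]
tcp_rot: [0.866, 0.5, -0.0, 0.0]
contact_force: [-0.0, 0.6, -0.7]
width: 0.208
gripper_force: 24.9
```

Run:
```python
from h import *
p,M=state(); tip=p+M@np.array([95,0,109]); print('tip',tip.round(1)); go([568,6,136],p,M)
t=grab('top'); s=grab('scene')
a=cv2.resize(t['frame'][130:230,210:340,::-1],(390,300),interpolation=cv2.INTER_CUBIC)
b=cv2.resize(s['frame'][200:400,220:370,::-1],(400,533),interpolation=cv2.INTER_CUBIC)
a=cv2.copyMakeBorder(a,0,233,0,0,cv2.BORDER_CONSTANT)
cv2.imwrite('pics/d1.png',np.hstack([a,b]))
```

```text
t 10.0 pos [568.6   8.3 283.3] yaw 59.96 zax [-0. -0. -1.] q6 0.34 F [-0.   0.6 -0.7] w 0.208 gf 24.9
tip [616.1  90.5 174.3]
tool shift cm [-0.22  0.07 14.73]
```

View pics/d1.png

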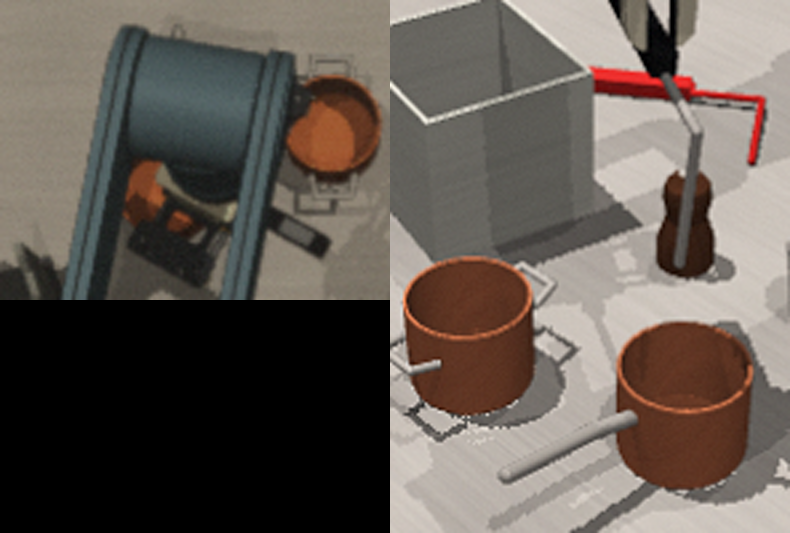

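The scene view shows the stem tip at (682,262) in the crop, directly above the saucepan mouth (685,365), and nothing has been disturbed. I'll dip 14.7 cm and hold for more than a second, then check.

play_rows(motion=[[-0.2,0.05,0.7,0,0,0,-1],[0,0,1.5,0,0,0,-1],[0,0,2,0,0,0,-1],[0,0,2,0,0,0,-1],[0,0,2,0,0,0,-1],[0,0,2,0,0,0,-1],[0,0,2,0,0,0,-1],[0,0,1.5,0,0,0,-1],[0,0,1,0,0,0,-1],[0,0,0,0,0,0,-1],[0,0,0,0,0,0,-1],[0,0,0,0,0,0,-1],[0,0,0,0,0,0,-1],[0,0,0,0,0,0,-1],[0,0,0,0,0,0,-1],[0,0,0,0,0,0,-1],[0,0,0,0,0,0,-1],[0,0,0,0,0,0,-1],[0,0,0,0,0,0,-1],[0,0,0,0,0,0,-1]])

```text
time_s: 12.6
tool_pos: [0.568, 0.0069, 0.1364]
tcp_rot: [0.866, 0.5, -0.0, 0.0]
contact_force: [-0.6, -0.4, -1.8]
width: 0.209
gripper_force: 24.9
```

Run:
```python
from h import *
p,M=state(); tip=p+M@np.array([95,0,109]); print('tip',tip.round(1))
s=grab('scene')
cv2.imwrite('pics/d2.png',cv2.resize(s['frame'][260:400,230:410,::-1],(720,560),interpolation=cv2.INTER_CUBIC))
```

```text
t 12.6 pos [568.    6.9 136.4] yaw 60.04 zax [-0. -0. -1.] q6 0.34 F [-0.6 -0.4 -1.8] w 0.209 gf 24.9
tip [615.5  89.2  27.4]
```

View pics/d2.png

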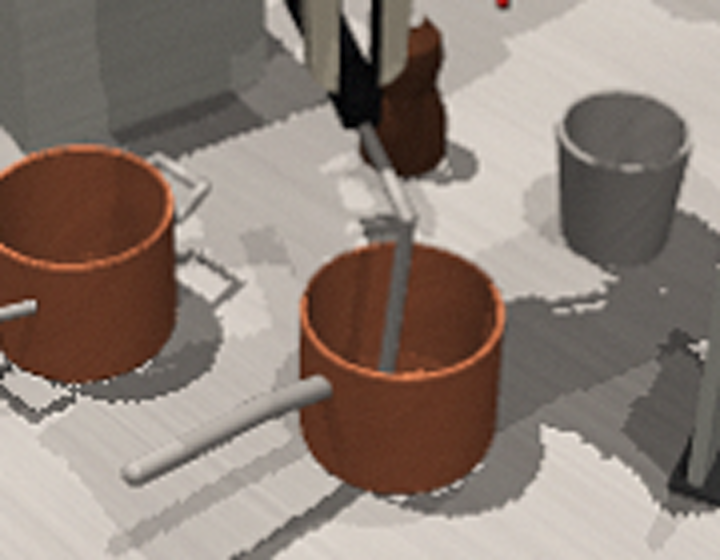

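The stem is inside the saucepan, at about (392,370) in the crop, clear of the walls and well past halfway; it has been held for about 1.3 s. Lifting out and moving to the rest.

play_rows(motion=[[0,0,-0.7,0,0,0,-1],[0,0,-1.5,0,0,0,-1],[0,0,-2,0,0,0,-1],[0,0,-2,0,0,0,-1],[0,0,-2,0,0,0,-1],[0,0,-2,0,0,0,-1],[0,0,-2,0,0,0,-1],[0,0,-1.8,0,0,0,-1],[0,0,-1,0,0,0,-1],[0,0,-0.5,0,0,0,-1],[0,0,0,0,0,0,-1]])

```text
time_s: 14.02
tool_pos: [0.568, 0.0069, 0.2914]
tcp_rot: [0.866, 0.5, 0.0, 0.0]
contact_force: [-0.5, 0.3, -1.1]
width: 0.205
gripper_force: 24.9
```

play_rows(motion=[[0.7,-0.8,0,0,0,0,-1],[1.3,-1.4,0,0,0,0,-1],[1.5,-1.6,0,0,0,0,-1],[1.5,-1.6,0,0,0,0,-1],[1.5,-1.6,0,0,0,0,-1],[1.5,-1.6,0,0,0,0,-1],[1.5,-1.6,0,0,0,0,-1],[1.5,-1.6,0,0,0,0,-1],[1.5,-1.6,0,0,0,0,-1],[1.5,-1.6,0,0,0,0,-1],[1.5,-1.6,0,0,0,0,-1],[1.5,-1.6,0,0,0,0,-1],[1.3,-1.4,0,0,0,0,-1],[0.7,-0.8,0,0,0,0,-1],[0.15,-0.18,0,0,0,0,-1],[0,0,0,0,0,0,-1]])

```text
time_s: 16.02
tool_pos: [0.4854, 0.2754, 0.2913]
tcp_rot: [0.866, 0.5, -0.0, 0.0]
contact_force: [-0.7, 0.4, -1.0]
width: 0.206
gripper_force: 24.9
```

play_rows(motion=[[0,0,0,0,0,-0.062,-1],[0,0,0,0,0,-0.12,-1],[0,0,0,0,0,-0.12,-1],[0,0,0,0,0,-0.12,-1],[0,0,0,0,0,-0.12,-1],[0,0,0,0,0,-0.12,-1],[0,0,0,0,0,-0.12,-1],[0,0,0,0,0,-0.06,-1],[0,0,0,0,0,-0.02,-1],[0,0,0,0,0,0,-1],[0,0,0,0,0,0,-1]])

```text
time_s: 17.4
tool_pos: [0.4855, 0.2754, 0.2914]
tcp_rot: [0.578, 0.816, 0.0, 0.0]
contact_force: [0.5, 0.2, -0.7]
width: 0.212
gripper_force: 24.9
```

Run:
```python
from h import *
p,M=state(); go([486,276.5,175],p,M)
```

```text
t 17.4 pos [485.5 275.4 291.4] yaw 109.36 zax [ 0. -0. -1.] q6 -0.02 F [ 0.5  0.2 -0.7] w 0.212 gf 24.9
tool shift cm [ 0.08  0.08 11.64]
```

Descending to just above the posts, then comparing the probe with the notches.

play_rows(motion=[[0.08,0.05,1,0,0,0,-1],[0,0,2,0,0,0,-1],[0,0,2,0,0,0,-1],[0,0,2,0,0,0,-1],[0,0,2,0,0,0,-1],[0,0,1.5,0,0,0,-1],[0,0,1.1,0,0,0,-1],[0,0,0,0,0,0,-1],[0,0,0,0,0,0,-1]])

```text
time_s: 18.52
tool_pos: [0.4861, 0.2767, 0.176]
tcp_rot: [0.578, 0.816, 0.0, 0.0]
contact_force: [-0.3, -0.3, -2.0]
width: 0.208
gripper_force: 24.9
```

Run:
```python
from h import *
p,M=state(); out=[]
for n,roi in(('scene',(380,520,240,420)),('top',(150,260,190,270))):
    f=grab(n); W=world(f)*1000; x0,x1,y0,y1=roi; Q=W[y0:y1,x0:x1].reshape(-1,3); L=(Q-p)@M
    R=lambda m:(m.sum(),np.percentile(L[m],[2,98],axis=0).round(1)[:,:2].tolist()) if m.sum()>3 else None
    z=Q[:,2]; near=(abs(L[:,1])<50)
    print(n,'han',R((z>168)&(z<200)&(L[:,0]<-20)&(L[:,0]>-115)&(abs(L[:,1])<20)))
    print(n,'rod',R((z>162)&(z<190)&(L[:,0]<110)&(L[:,0]>30)&(abs(L[:,1])<15)))
    print(n,'stem',R((z>75)&(z<155)&(L[:,0]<115)&(L[:,0]>84)&(abs(L[:,1])<15)))
    for sg,hw in((-1,42),(1,24)):
        b=(z>60)&(z<158)&(abs(L[:,0]-70*sg)<12)&(abs(L[:,1])<hw+8)
        print(n,'post',sg,R(b)); 
    P=cv2.projectPoints
b=load('scene')['frame'][250:420,375:515,::-1]
cv2.imwrite('pics/r1.png',cv2.resize(b,(494,600),interpolation=cv2.INTER_CUBIC))
```

```text
t 18.52 pos [486.1 276.7 176. ] yaw 109.42 zax [ 0.001  0.    -1.   ] q6 -0.02 F [-0.3 -0.3 -2. ] w 0.208 gf 24.9
scene han (np.int64(639), [[-96.1, -6.8], [-21.8, 13.1]])
scene rod (np.int64(214), [[31.6, -1.0], [100.0, 7.2]])
scene stem (np.int64(175), [[92.7, 3.4], [100.7, 13.5]])
scene post -1 (np.int64(525), [[-73.2, -38.5], [-64.7, 42.8]])
scene post 1 (np.int64(213), [[67.7, -17.7], [74.2, 25.9]])
top han (np.int64(197), [[-98.5, -9.7], [-23.2, 10.5]])
top rod (np.int64(26), [[75.4, -4.6], [98.5, 4.5]])
top stem (np.int64(15), [[90.4, -1.5], [95.0, 9.1]])
top post -1 (np.int64(135), [[-75.1, -44.0], [-66.2, 39.2]])
top post 1 (np.int64(31), [[63.9, -25.8], [72.9, -5.2]])
```

View pics/r1.png

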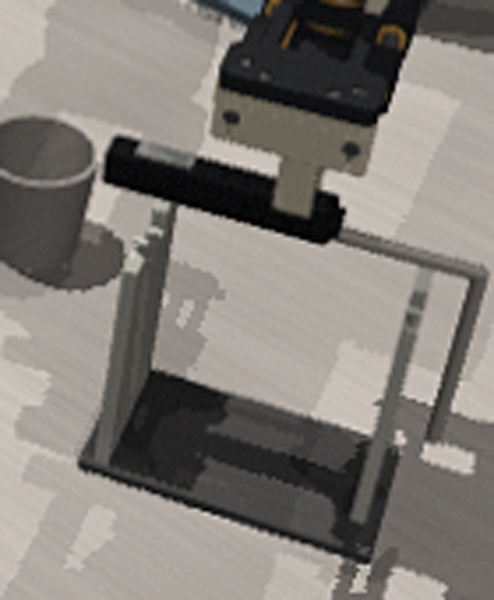

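The probe is over the rest: handle above the wide post (145,240), rod above the narrow post (418,290), stem outside it. Measured lateral offset is about 1 mm, so I shift by that and lower gently.

play_rows(motion=[[0,-0.1,0,0,0,0,-1],[0,0,0.6,0,0,0,-1],[0,0,0.6,0,0,0,-1],[0,0,0.4,0,0,0,-1],[0,0,0.4,0,0,0,-1],[0,0,0.3,0,0,0,-1],[0,0,0.3,0,0,0,-1],[0,0,0.3,0,0,0,-1],[0,0,0,0,0,0,-1],[0,0,0,0,0,0,-1]])

```text
time_s: 19.88
tool_pos: [0.4847, 0.2763, 0.1465]
tcp_rot: [0.578, 0.816, 0.0, 0.0]
contact_force: [-0.2, 0.2, -1.3]
width: 0.213
gripper_force: 24.9
```

No contact forces, and it is already between the straight sides. Going on down in small steps.

play_rows(motion=[[0,0,0.2,0,0,0,-1],[0,0,0.15,0,0,0,-1],[0,0,0.15,0,0,0,-1],[0,0,0.1,0,0,0,-1],[0,0,0.1,0,0,0,-1],[0,0,0,0,0,0,-1],[0,0,0,0,0,0,-1]])

```text
time_s: 20.75
tool_pos: [0.4847, 0.2763, 0.1394]
tcp_rot: [0.578, 0.816, 0.0, 0.0]
contact_force: [-0.0, 0.1, -1.7]
width: 0.209
gripper_force: 24.9
```

play_rows(motion=[[0,0,0.05,0,0,0,-1],[0,0,0.05,0,0,0,-1],[0,0,0.05,0,0,0,-1],[0,0,0,0,0,0,-1],[0,0,0,0,0,0,-1]])

```text
time_s: 21.38
tool_pos: [0.4848, 0.2763, 0.1383]
tcp_rot: [0.578, 0.816, 0.0, 0.0]
contact_force: [-1.4, -0.6, 4.8]
width: 0.209
gripper_force: 24.9
```

It touches at the expected height (138 mm) with a light push. Releasing and backing off.

play_rows(motion=[[0,0,0,0,0,0,-0.5],[0,0,0,0,0,0,-0.4],[0,0,0,0,0,0,-0.2],[0,0,0,0,0,0,0],[0,0,0,0,0,0,0.3],[0,0,0,0,0,0,0.3],[0,0,0,0,0,0,0.3],[0,0,-0.5,0,0,0,0.3],[0,0,-1,0,0,0,0.3],[0,0,-2,0,0,0,0.3],[0,0,-2.5,0,0,0,0.3],[0,0,-3,0,0,0,0.3],[0,0,-3,0,0,0,0.3],[0,0,-2,0,0,0,0.3],[0,0,-1,0,0,0,0.3],[0,0,0,0,0,0,0.3]])

```text
time_s: 23.38
tool_pos: [0.4849, 0.2763, 0.2886]
tcp_rot: [0.578, 0.816, 0.001, 0.0]
contact_force: [0.1, -0.3, 0.4]
width: 0.649
gripper_force: 0.0
```

Run:
```python
from h import *
p,M=state()
f=grab('scene'); W=world(f)*1000
Q=W[240:420,380:520].reshape(-1,3); L=(Q-np.array([485,276.3,135]))@M
b=abs(L[:,1])<16
for a,c in((-95,-25),(-25,18),(25,65),(76,96)):
    m=b&(L[:,0]>a)&(L[:,0]<c)&(L[:,2]<8)&(L[:,2]>-40); print(a,c,m.sum(),'top z',np.percentile(Q[m,2],97).round(1),'y',np.percentile(L[m,1],[3,97]).round(1))
cv2.imwrite('pics/r2.png',cv2.resize(f['frame'][250:420,375:515,::-1],(494,600),interpolation=cv2.INTER_CUBIC))
```

```text
t 23.38 pos [484.9 276.3 288.6] yaw 109.42 zax [ 0.001  0.    -1.   ] q6 -0.02 F [ 0.1 -0.3  0.4] w 0.649 gf 0.0
-95 -25 542 top z 159.9 y [-5.4 13.9]
-25 18 359 top z 159.3 y [-5.9 13.1]
25 65 102 top z 144.8 y [-1.5  6.5]
76 96 61 top z 144.7 y [-1.7  6.6]
```

View pics/r2.png

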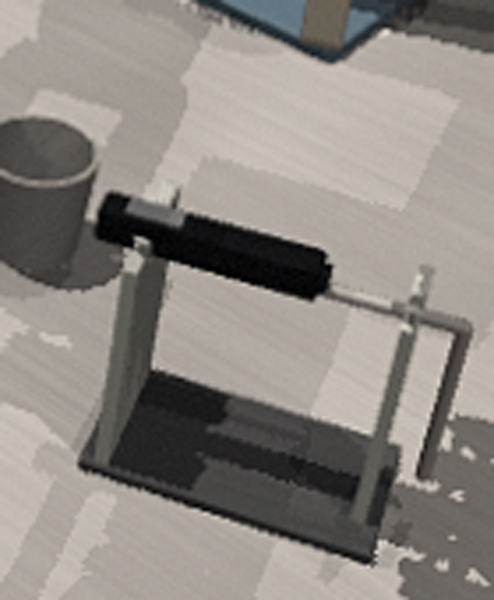

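The probe lies level in both notches, handle at (140,225) and rod at (412,312) in the crop. Its top heights (about 159 and 145 mm) match the seated 157 and 143 mm within camera error, and the gripper is clear.

```bash
python3 -c "
from workcell import job; print(job.close_job())"
```

```text
the job is handed in; nothing more can be done
None
```

The probe was held in the saucepan for about 1.3 s, with its tip well past halfway and not touching it, then lowered into both notches of the rest and released; the job was handed in at about 23 s of the 56 s allowed.

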